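# Feed a wet canvas along the fence into a spring roller jaw

## Task

The paint on the little canvas is still wet, so nothing but the wooden push stick may touch it. Holding the stick, first slide the canvas square against the aluminium fence while it is still at the open end of the jig, then feed it along the fence, keeping it against the fence all the way, past the spring roller until it is fully home on the end stop, and press it there firmly with the stick, with something between 10 and 25 N. Then lay the stick down on the counter beside the jig, and leave the ink bottles and the tape where they are.

Things in the scene. Friction and masses are not known exactly. Their poses are not given: they have to be found in the camera images.
- jig: fixed jig: plywood board 8 mm thick on the counter, x -105..+80, y -235..+155 mm in its frame; origin on the counter. Aluminium fence along its +x side (inner face x = +60, y -225..+150 mm), end stop across its +y end (face y = +132, x -40..+60 mm), both 30 mm above the counter. The canvas is fed in +y. The -y end and -x side are open, but for the spring lever (y over 0)
- home (a point): point on the board's top (8 mm above the counter) where the centre of the canvas's underside is when it is home, touching both fence and end stop; at x = +10, y = +82 mm of the jig; its axes are those of the jig
- jaw (a joint): opening of the red spring lever, rad: 0 at rest; the roller on its end, 64 mm from the pivot, swings away from the fence as it grows. A spring shuts it with 5 N at the roller at rest, 8 N with the canvas side passing. At rest the roller reaches 4 mm into the path of a canvas on the fence; it opens as the leading corner meets it and springs in behind the trailing corner when home (then about 0.01)
- roller (a point): axis of the lever's white roller (24 mm diameter, 11 to 29 mm above the counter), at mid height; with the lever at rest at x = -48, y = +25 mm of the jig. The roller turns, so only this point's position means anything
- canvas: small painted canvas, square block 100 x 100 x 16 mm, about 0.15 kg, lying on the jig's board, painted side up; origin at the centre of its underside, z up, sides along its x and y. At the start it lies near the jig's -y end, off the fence and up to 0.2 rad askew to the jig
- push_stick: loose wooden push stick, 190 mm long (its x axis), 20 mm wide (y); origin under its middle, on its underside. Front part 18 mm high (x -10..+95 mm), raised grip 43 mm high (x -85..-10 mm) with a yellow band round it. Its +x end face is the tip. About 0.09 kg; pinch the grip across its width
- stick_tip (a point): centre of the push stick's end face, 9 mm above its underside
- stick_grip (a point): middle of the raised grip, 29 mm above the stick's underside, 48 mm behind its middle
- ink_black: bystander: ink bottle 46 x 46 x 57 mm, standing on the counter beyond the jig's stop; origin under its centre
- ink_brown: bystander: ink bottle 46 x 46 x 57 mm, standing on the counter behind the fence; origin under its centre
- tape: bystander: roll of masking tape, 99 mm across, 24 mm high, lying on the counter beyond the stop; origin under its centre

How it is judged:
By the outcome, as a careful person would: the job done as asked, in the order asked, and still so for the second after the job is handed in, with the robot touching nothing.
It also fails if it takes over 72 s, if anything falls off the work surface, if the arm or the gripper's body presses on something with over 40 N, if the wrist force passes 120 N, or if a joint passes its speed limit or range.

## Robot

A 6-joint arm with a two-finger parallel gripper is mounted at the origin on a cart in front of the work surface, level with it; the furniture and walls round the work are solid. World frame = base frame: x ahead of the robot, y to its left, z up, the work surface at z = 0. Lengths are in mm, angles in rad, forces in N, time in s.
With the tool pointing down it reaches from about 400 to 925 mm from the base axis. Payload 12.5 kg.
Tool frame: the origin (TCP) lies at the very end of the fingers, on their centre line; the grasp point (between the pads) lies 19 mm behind it; z points along the fingers, y is the line along which they close (so a half turn about z gives the same grasp; the last joint's range is limited). The gripper opens to 95 mm and grips with 3 to 60 N. Pads are 20 mm wide; open, the fingers measure 119 mm over their backs; the gripper's body (75 mm by 180 mm) begins 59 mm behind the grasp point.
Start: joints at [-1.291, 0.491, 1.559, -0, 1.092, -0.106], TCP at [235.212, -579.073, 178.061] pointing down, gripper open.
Joint ranges: [-3.1, 3.1], [-0.84, 2.19], [0.05, 2.79], [-1.13, 4.28], [0.06, 2.93], [-2.69, 2.69]. Speed limits (rad/s): [2.22, 2.22, 2.79, 3.14, 3.14, 3.14].

## Interface

Orientations are given as [roll, pitch, yaw] about the fixed x, y, z axes, in that order (R = Rz(yaw) Ry(pitch) Rx(roll)).
In Python, from cell import state, imaging, env, spot_in, mark_of gives the robot as it stands. The module is installed in compiled form; this text tells all that it offers.
- The arm moves only by the tool step_arm, never from a script. Its argument "increments" is a list of rows, each an object with "slide": the shift along the tool's x, y, z in m, a list of three; "roll": the turn about the tool's z in rad. A call has 1 to 5 rows; each row is the pose to reach, as a shift and turn from the pose commanded when the call began, along the tool's axes at that moment; what a row does not reach only later rows make up. A row lasts 1/8 s, in which the tool goes at most 62.5 mm and 10.7 degrees, less where a joint would pass 70% of its speed; a pose out of reach is approached as far as the arm can. A call with a gripper value outside its range is refused whole. "fingers" is the opening, from 0 (shut) to 1 (fully open), set as the call begins (left out, the last holds). The fingers move at their own pace and stop on an object; the grip force is fixed at half the most. Time passes only in rows, so rows that repeat a pose let the fingers close. It gives the time, the measured TCP pose, the force, the opening and the grip force at its end, in the units of the state.
- state(): the state, without advancing time (a new reading comes with each control period).
- imaging.read_camera(name): name is "side" or "top"; returns a dict with "color" (420x560x3 uint8, red, green, blue), "z_map" (420x560 float32, mm along the optical axis (not along the pixel's ray), 0 where there is no reading), "intrinsics" (3x3 intrinsics, pixels), "distortion" ([k1, k2, p1, p2, k3] as OpenCV has them; the pictures are not rectified), "camera_from_world" (4x4, takes a point from world to camera coordinates). Camera axes: x right, y up, looking along -z (the intrinsics and any distortion apply to the point x, -y, -z); pixel columns grow to the right and rows downward; lengths in mm; the calibration is good to about 2 mm. A picture is of the moment at which its call begins.
- env.job_done(): hands the job in; it is judged then, once.
Trained networks look in the newest picture that a camera, given by its name, has taken for a name from the list of things; names that differ only in an ending like _2 or _b are one class to them, and where a whole thing is asked for, a point or a joint stands for the part that bears it (a point fixed in the world has none). Each returns a list of dicts, best first, with "confidence" (0 to 1); they miss things now and then, are a little off and sometimes report something else, mostly with a low value. They report only what shows in the picture. A call takes as long as a camera call.
- spot_in(camera, target): "bbox" ([left, top, right, bottom] in pixels, round what is visible of it).
- mark_of(camera, target): "uv" ([column, row] in pixels: a listed point, or the origin of a listed thing).
The state is a dict: "t": time; "joints": joint angles; "qvel": joint speeds; "tau": joint torques, N m; "eef_pos": TCP position; "tcp_rot": TCP orientation; "ft_force": force on the tool from outside, world axes, zero at the start; "moment": the same for the moment, N m; "opening": opening from 0.0 (shut) to 1.0 (fully open); "grip_force": force on a finger pad.
Only numpy, scipy, OpenCV 4.12 (cv2) and the standard library are available. Lean on these libraries where they do the work, as an engineer would, in place of code of your own. Each camera call takes 0.05 s, during which the arm holds its last target. There are 200 camera calls.

## Working session

There is one attempt and no reset: what is moved stays moved. The work goes in short steps, Python scripts to look and compute and a tool call to move; the robot and the scene stay as the last step left them, time stands still between calls to the robot, and variables do not carry over. Pictures are saved under pics/ and viewed, at most 10 in all, crops included, and the job is handed in when it is done.

Besides the shell and the picture viewer there is one more tool, called by a JSON object that holds its "fn" and its "kwargs", one argument or row to a line. step_arm: Moves the arm, as the interface text tells. Its arguments: {"type":"object","properties":{"increments":{"type":"array"},"fingers":{"type":"number"}},"required":["increments"]}

```bash
mkdir -p pics
cat > h.py <<'E'
import numpy as np, cv2
from cell import state, imaging, env, spot_in, mark_of
def cam(n, save=None):
    c=imaging.read_camera(n)
    if save: cv2.imwrite(f'pics/{save}.png', c['color'][:,:,::-1])
    return c
def ray(c,uv):
    p=cv2.undistortPoints(np.array([[uv]],float),np.array(c['intrinsics'],float),np.array(c['distortion'],float))[0,0]
    T=np.array(c['camera_from_world'],float); R=T[:3,:3]; o=-R.T@T[:3,3]
    return o, R.T@np.array([p[0],-p[1],-1.])
def at_z(c,uv,z):
    o,d=ray(c,uv); return o+d*(z-o[2])/d[2]
def depth_pt(c,uv):
    o,d=ray(c,uv); u,v=int(round(uv[0])),int(round(uv[1])); return o+d*float(c['z_map'][v,u])
def proj(c,P):
    T=np.array(c['camera_from_world'],float); q=T[:3,:3]@np.asarray(P,float)+T[:3,3]; q=np.array([q[0],-q[1],-q[2]])
    return cv2.projectPoints(q.reshape(1,1,3),np.zeros(3),np.zeros(3),np.array(c['intrinsics'],float),np.array(c['distortion'],float))[0].ravel()
def cloud(c):
    K=np.array(c['intrinsics'],float); h,w=c['z_map'].shape
    uv=np.stack(np.meshgrid(np.arange(w),np.arange(h)),-1).reshape(-1,1,2).astype(float)
    p=cv2.undistortPoints(uv,K,np.array(c['distortion'],float))[:,0]
    d=c['z_map'].reshape(-1).astype(float); T=np.array(c['camera_from_world'],float)
    X=np.c_[p[:,0]*d,-p[:,1]*d,-d]; W=(X-T[:3,3])@T[:3,:3]; W[d==0]=np.nan
    return W.reshape(h,w,3)
E
python3 - <<'E'
from h import *
print(state())
for n in ('top','side'):
    c=cam(n,n+'0'); print(n,np.round(ray(c,(280,210)),2).tolist())
    for t in ['jig','home','roller','canvas','push_stick','stick_tip','stick_grip','ink_black','ink_brown','tape']:
        m=mark_of(n,t)[:2]; b=spot_in(n,t)[:1]
        print(t,[(np.round(x['uv'],1).tolist(),round(x['confidence'],2)) for x in m],[(np.round(x['bbox']).tolist(),round(x['confidence'],2)) for x in b], [np.round(at_z(c,x['uv'],{'home':8,'roller':20,'canvas':8,'stick_tip':9,'stick_grip':29}.get(t,0))).tolist() for x in m])
E
```

```text
{'t': 0.0, 'joints': array([-1.29062858e+00,  4.91536983e-01,  1.55947045e+00, -1.27893401e-05,
        1.09169924e+00, -1.05584730e-01]), 'qvel': array([-0.00180451, -0.00175099,  0.00092236,  0.00145717,  0.00131283,
        0.00023744]), 'tau': array([ 7.32017197e-04, -6.12649083e+01, -2.58176905e+01,  6.92149415e-02,
        4.82553360e-02, -8.82494487e-05]), 'eef_pos': array([ 235.10470864, -578.77575971,  177.46856664]), 'tcp_rot': array([-3.14048363e+00, -1.06126142e-04,  3.85758324e-01]), 'ft_force': array([ 0.10358274, -0.04596991,  1.0108038 ]), 'moment': array([-0.07001325,  0.00419213,  0.00965097]), 'grip_force': 0.0, 'opening': 1.0021744693998675}
top [[434.09, 63.15, 1314.12], [0.06, 0.01, -1.0]]
jig [([276.1, 190.7], 0.63), ([243.2, 152.6], 0.2)] [] [[569.0, 85.0, 0.0], [685.0, 186.0, 0.0]]
home [([250.1, 195.4], 0.94)] [([222.0, 151.0, 364.0, 235.0], 0.84)] [[554.0, 163.0, 8.0]]
roller [([270.6, 208.1], 0.61)] [([271.0, 204.0, 274.0, 212.0], 0.44)] [[515.0, 101.0, 20.0]]
canvas [([310.4, 189.0], 0.6)] [([295.0, 169.0, 326.0, 203.0], 0.86)] [[574.0, -18.0, 8.0]]
push_
[... 1056 characters left out ...]
347.3, 173.7], 0.75)] [([322.0, 151.0, 380.0, 180.0], 0.92)] [[445.0, -264.0, 0.0]]
stick_tip [([378.9, 174.2], 0.62)] [([324.0, 148.0, 376.0, 182.0], 0.81)] [[352.0, -299.0, 9.0]]
stick_grip [([335.1, 157.6], 0.58), ([345.7, 173.0], 0.25)] [([320.0, 152.0, 377.0, 180.0], 0.79)] [[502.0, -292.0, 29.0], [436.0, -220.0, 29.0]]
ink_black [([200.2, 277.8], 0.91)] [([185.0, 252.0, 214.0, 287.0], 0.83)] [[567.0, 324.0, 0.0]]
ink_brown [([198.1, 230.4], 0.87), ([241.1, 233.3], 0.23)] [([192.0, 209.0, 212.0, 233.0], 0.55)] [[679.0, 195.0, 0.0], [574.0, 148.0, 0.0]]
tape [([252.2, 293.0], 0.82), ([346.9, 171.0], 0.16)] [([230.0, 267.0, 275.0, 308.0], 0.98)] [[439.0, 301.0, 0.0], [452.0, -279.0, 0.0]]
```

Run:
```python
from h import *
for n,(a,b,c,d) in {'top0':(170,130,430,290),'side0':(180,130,400,310)}.items():
    i=cv2.imread(f'pics/{n}.png')[b:d,a:c]; s=min(800/(c-a),600/(d-b)); cv2.imwrite(f'pics/{n}c.png',cv2.resize(i,None,fx=s,fy=s,interpolation=cv2.INTER_CUBIC)); print(n,s)
```

```text
top0 3.076923076923077
side0 3.3333333333333335
```

View pics/top0c.png

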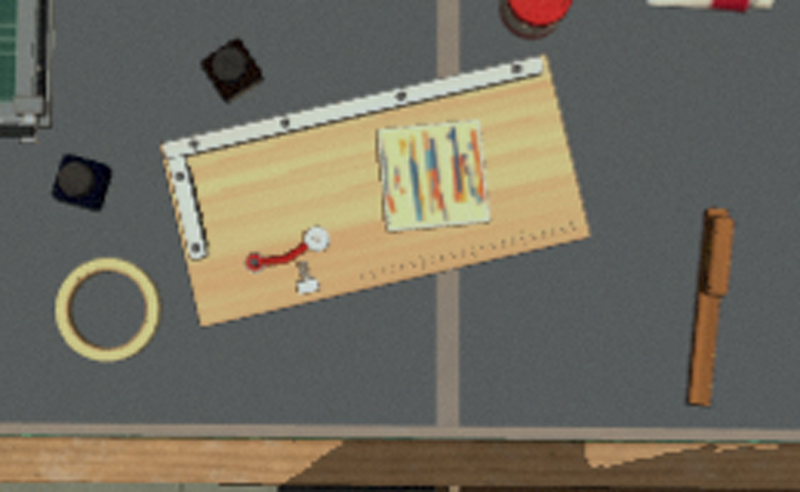

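View pics/side0c.png

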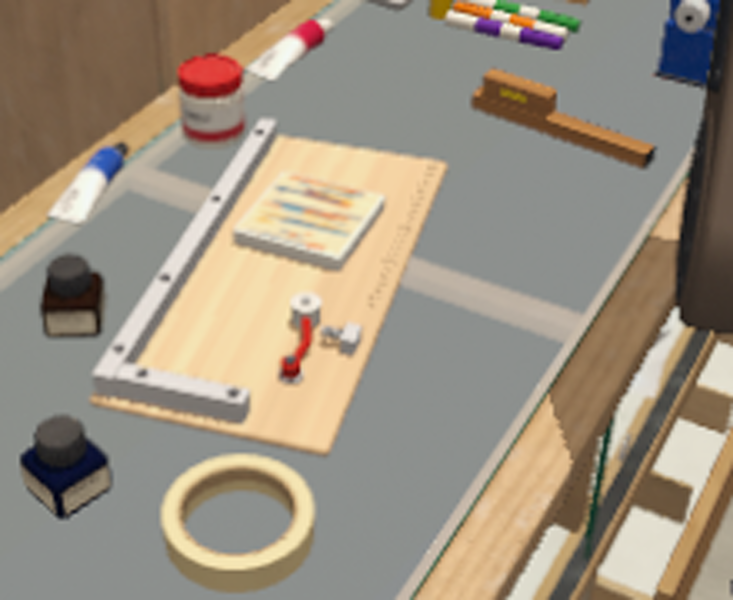

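The top view shows the board's corners at about crop (545,57), (590,237), (202,326) and (163,147). The canvas is near the open end at crop (435,175). The stick lies clear of the jig, its tip at the bottom of the picture at crop (700,403). Next I'll refine the poses.

Run:
```python
from h import *
c=cam('top'); g=cv2.cvtColor(c['color'],cv2.COLOR_RGB2GRAY)
f=lambda p:np.array(p)/3.0769+[170,130]-0.34
def sub(ps): 
    q=np.array([f(p) for p in ps],np.float32).reshape(-1,1,2)
    return cv2.cornerSubPix(g,q.copy(),(3,3),(-1,-1),(3,30,.01))[:,0]
def show(nm,ps,z): 
    q=sub(ps); P=[at_z(c,x,z)[:2] for x in q]; P0=[at_z(c,f(p),z)[:2] for p in ps]
    print(nm,np.round(P,1).tolist(),'raw',np.round(P0,1).tolist()); return np.array(P)
B=show('board -y+x,-y-x,+y-x,+y+x',[(547,57),(590,237),(202,326),(163,147)],8)
L=np.array([[80,-235],[-105,-235],[-105,155],[80,155]],float)
def fit(L,P):
    a=L-L.mean(0);b=P-P.mean(0);th=np.arctan2((a[:,0]*b[:,1]-a[:,1]*b[:,0]).sum(),(a*b).sum());R=np.array([[np.cos(th),-np.sin(th)],[np.sin(th),np.cos(th)]]);t=P.mean(0)-R@L.mean(0);return th,t,np.round(P-(L@R.T+t),1).tolist()
print('jig',fit(L,B))
C=show('canvas top',[(481,121),(491,222),(387,230),(377,129)],24)
print('canvas',fit(np.array([[50,-50],[-50,-50],[-50,50],[50,50]],float),C))
W=cloud(c)
def rect(nm,m):
    p=W[m].reshape(-1,3); r=cv2.minAreaRect(p[:,:2].astype(np.float32)); print(nm,len(p),np.round(p.mean(0),1),np.round(np.median(p,0),1),r)
z=W[...,2]; x=W[...,0]; y=W[...,1]
s=(abs(y+280)<45)&(x>330)&(x<570)
rect('stick',s&(z>10)); rect('grip',s&(z>35)); rect('front',s&(z>11)&(z<25))
j=(abs(y-70)<260)&(x>400)&(x<720)
rect('fence30',j&(z>26)&(z<34)); rect('canv',j&(z>20)&(z<27)&(abs(x-580)<90)&(abs(y+25)<85))
print('counter z',np.nanmedian(z[(abs(x-560)<100)&(abs(y+170)<20)]))
```

```text
board -y+x,-y-x,+y-x,+y+x [[700.5, -127.1], [523.8, -169.7], [433.3, 205.6], [608.6, 249.3]] raw [[698.8, -129.3], [522.1, -170.5], [433.0, 205.8], [607.7, 246.5]]
jig (np.float64(0.23842955382503137), array([569.25007705,  81.35858849]), [[-2.0, 1.0], [1.1, 2.1], [2.7, -1.6], [-1.8, -1.6]])
canvas top [[632.7, -63.2], [536.9, -70.5], [526.5, 26.2], [624.3, 37.3]] raw [[632.7, -63.2], [534.8, -72.8], [526.5, 27.2], [624.3, 37.3]]
canvas (np.float64(0.09494409170804914), array([580.11979147, -17.55860451]), [[-1.9, -0.6], [1.8, 1.6], [0.9, -1.3], [-0.8, 0.3]])
stick 620 [ 437.6 -272.7  147.3] [ 444.3 -277.    23.8] ((437.22943115234375, -276.9115295410156), (38.470367431640625, 225.90382385253906), 77.88636016845703)
grip 286 [ 439.  -268.4  298.3] [ 481.7 -278.7   44.5] ((433.37335205078125, -270.19195556640625), (26.172948837280273, 215.63577270507812), 77.66978454589844)
front 310 [ 432.8 -276.6   17.2] [ 425.1 -276.3   17.2] ((454.9755554199219, -280.3503723144531), (21.12887954711914, 189.1177520751953), 84.11865234375)
fence30 1201 [603.2  90.6  29.3] [614.9  90.5  29.2] ((600.9019165039062, 109.66848754882812), (247.47109985351562, 522.3841552734375), 20.660776138305664)
canv 971 [582.9 -16.5  23.8] [581.8 -16.   23.9] ((599.1587524414062, -15.912651062011719), (138.455322265625, 138.69180297851562), 6.01434326171875)
counter z 0.0888304618558146
```

{"fn": "step_arm", "kwargs": {
  "increments": [
    {"slide":[0.05,-0.025,0],"roll":-0.18},
    {"slide":[0.105,-0.05,0],"roll":-0.36},
    {"slide":[0.16,-0.076,0],"roll":-0.54},
    {"slide":[0.215,-0.102,0],"roll":-0.72},
    {"slide":[0.27,-0.128,0],"roll":-0.9}
  ],
  "fingers": 1
}}

```text
t: 2.78
eef_pos: [438.4, -357.4, 178.2]
tcp_rot: [3.141, 0.0, 1.292]
ft_force: [0.2, -0.2, -0.1]
opening: 1.0
grip_force: 0.0
```

{"fn": "step_arm", "kwargs": {
  "increments": [
    {"slide":[0.03,0.014,0],"roll":-0.18},
    {"slide":[0.06,0.028,0],"roll":-0.36},
    {"slide":[0.089,0.042,0.0],"roll":-0.54},
    {"slide":[0.089,0.042,0.02],"roll":-0.72},
    {"slide":[0.089,0.042,0.04],"roll":-0.9}
  ]
}}

```text
t: 3.4
eef_pos: [502.9, -284.9, 137.7]
tcp_rot: [3.141, 0.001, 2.193]
ft_force: [0.4, -0.6, -0.9]
opening: 1.004
grip_force: 0.0
```

{"fn": "step_arm", "kwargs": {
  "increments": [
    {"slide":[0,0,0.02],"roll":-0.18},
    {"slide":[0,0,0.03],"roll":-0.36},
    {"slide":[0,0,0.04],"roll":-0.54},
    {"slide":[0,0,0.05],"roll":-0.72},
    {"slide":[0,0,0.06],"roll":-0.854}
  ]
}}

```text
t: 4.03
eef_pos: [502.6, -285.3, 77.8]
tcp_rot: [-3.141, 0.0, 3.045]
ft_force: [0.0, 0.0, 0.2]
opening: 1.003
grip_force: 0.0
```

{"fn": "step_arm", "kwargs": {
  "increments": [
    {"slide":[0,0,0.025]},
    {"slide":[0,0,0.05]},
    {"slide":[0,0,0.064]},
    {"slide":[0,0,0.07]},
    {"slide":[0,0,0.07]}
  ]
}}

```text
invalid input at $.increments[0]: expected keys slide, roll
```

{"fn": "step_arm", "kwargs": {
  "increments": [
    {"slide":[0,0,0]},
    {"slide":[0,0,0]},
    {"slide":[0,0,0]},
    {"slide":[0,0,0]},
    {"slide":[0,0,0]}
  ],
  "fingers": 0
}}

```text
invalid input at $.increments[0]: expected keys slide, roll
```

{"fn": "step_arm", "kwargs": {
  "increments": [
    {"slide":[0,0,0]},
    {"slide":[0,0,0]},
    {"slide":[0,0,-0.02]},
    {"slide":[0,0,-0.04]},
    {"slide":[0,0,-0.06]}
  ]
}}

```text
invalid input at $.increments[0]: expected keys slide, roll
```

{"fn": "step_arm", "kwargs": {
  "increments": [
    {"slide":[0,0,0.025],"roll":0},
    {"slide":[0,0,0.05],"roll":0},
    {"slide":[0,0,0.064],"roll":0},
    {"slide":[0,0,0.07],"roll":0},
    {"slide":[0,0,0.07],"roll":0}
  ]
}}

```text
t: 4.65
eef_pos: [502.7, -285.4, 8.2]
tcp_rot: [-3.141, 0.0, 3.04]
ft_force: [-0.7, 0.6, -0.1]
opening: 1.001
grip_force: 0.0
```

{"fn": "step_arm", "kwargs": {
  "increments": [
    {"slide":[0,0,0],"roll":0},
    {"slide":[0,0,0],"roll":0},
    {"slide":[0,0,0],"roll":0},
    {"slide":[0,0,0],"roll":0},
    {"slide":[0,0,0],"roll":0}
  ],
  "fingers": 0
}}

```text
t: 5.28
eef_pos: [502.6, -285.3, 8.1]
tcp_rot: [-3.141, 0.0, 3.04]
ft_force: [-1.4, -1.0, 0.6]
opening: 0.531
grip_force: 0.0
```

{"fn": "step_arm", "kwargs": {
  "increments": [
    {"slide":[0,0,0],"roll":0},
    {"slide":[0,0,0],"roll":0},
    {"slide":[0,0,0],"roll":0},
    {"slide":[0,0,0],"roll":0},
    {"slide":[0,0,0],"roll":0}
  ]
}}

```text
t: 5.9
eef_pos: [502.5, -285.3, 8.0]
tcp_rot: [-3.142, 0.0, 3.04]
ft_force: [-0.2, 0.6, 0.8]
opening: 0.025
grip_force: 0.0
```

{"fn": "step_arm", "kwargs": {
  "increments": [
    {"slide":[0,0,0],"roll":0},
    {"slide":[0,0,-0.01],"roll":0},
    {"slide":[0,0,-0.03],"roll":0},
    {"slide":[0,0,-0.05],"roll":0},
    {"slide":[0,0,-0.06],"roll":0}
  ]
}}

```text
t: 6.52
eef_pos: [502.9, -285.6, 69.6]
tcp_rot: [-3.141, 0.002, 3.04]
ft_force: [0.3, -0.5, -1.3]
opening: 0.007
grip_force: 0.0
```

Run:
```python
from h import *
print(state()['eef_pos'],state()['opening'],state()['grip_force'],state()['ft_force'])
c=cam('side','side1')
i=cv2.imread('pics/side1.png')[100:260,260:460]; cv2.imwrite('pics/side1c.png',cv2.resize(i,None,fx=3.7,fy=3.7,interpolation=cv2.INTER_CUBIC))
```

```text
[ 502.88803339 -285.56103353   69.56190045] 0.0073281447680561464 0.0 [ 0.31679618 -0.54585648 -1.33769069]
```

View pics/side1c.png

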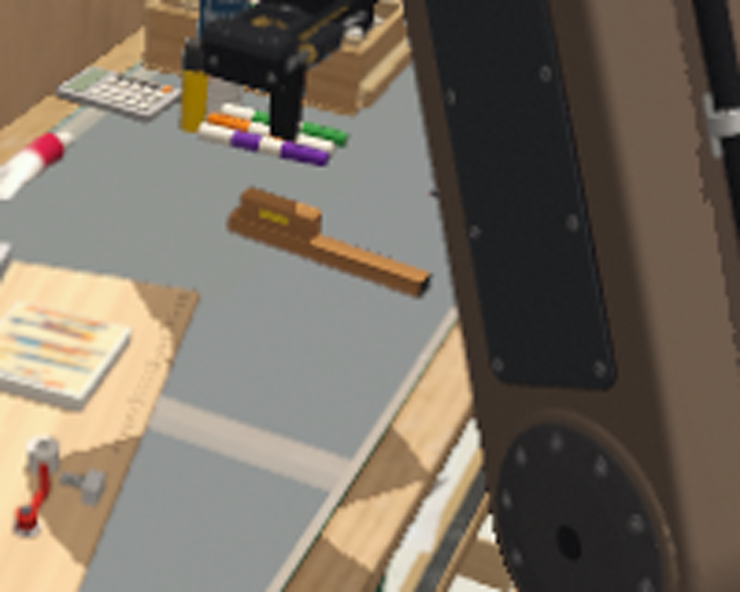

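Run:
```python
from h import *
s=cam('side'); t=cam('top','top1')
P=state()['eef_pos']
for c,n in((s,'side'),(t,'top')):
    print(n,'tcp',proj(c,P),'grip@',proj(c,(502.7,-285,29)),'grip top ends',proj(c,(455,-280,0)))
    for k in('stick_tip','stick_grip','push_stick'):
        print(k,[(np.round(x['uv'],1).tolist(),round(x['confidence'],2),np.round(at_z(c,x['uv'],{'stick_tip':9,'stick_grip':29,'push_stick':0}[k])).tolist()) for x in mark_of(n,k)[:2]])
W=cloud(s);z=W[...,2];x=W[...,0];y=W[...,1]
m=(abs(y+280)<60)&(x>330)&(x<580)
for a,b in((11,24),(36,52)):
    q=W[m&(z>a)&(z<b)]; print(len(q),np.round(q.mean(0)),cv2.minAreaRect(q[:,:2].astype(np.float32)) if len(q) else 0, np.round(q.min(0)),np.round(q.max(0)))
i=cv2.imread('pics/top1.png')[150:300,320:460]; cv2.imwrite('pics/top1c.png',cv2.resize(i,None,fx=4,fy=4,interpolation=cv2.INTER_CUBIC))
```

```text
side tcp [335.11078903 147.70059186] grip@ [334.03386415 158.42235719] grip top ends [346.17168335 170.5738604 ]
stick_tip [([376.5, 174.0], 0.64, [359.0, -296.0, 9.0])]
stick_grip []
push_stick [([345.0, 174.0], 0.9, [450.0, -259.0, 0.0])]
top tcp [405.773719   212.38010947] grip@ [401.8891984 213.0590634] grip top ends [397.76543163 229.46169366]
stick_tip []
stick_grip [([402.4, 213.0], 0.68, [503.0, -286.0, 29.0])]
push_stick [([401.5, 229.5], 0.81, [455.0, -291.0, 0.0])]
252 [ 440. -277.   17.] ((451.39678955078125, -281.97509765625), (26.423599243164062, 191.20306396484375), 84.73783874511719) [ 356. -298.   11.] [ 547. -262.   23.]
110 [ 498. -284.   42.] ((499.37359619140625, -286.7904968261719), (23.516855239868164, 72.98509216308594), 81.11997985839844) [ 463. -301.   36.] [ 536. -271.   48.]
```

View pics/top1c.png

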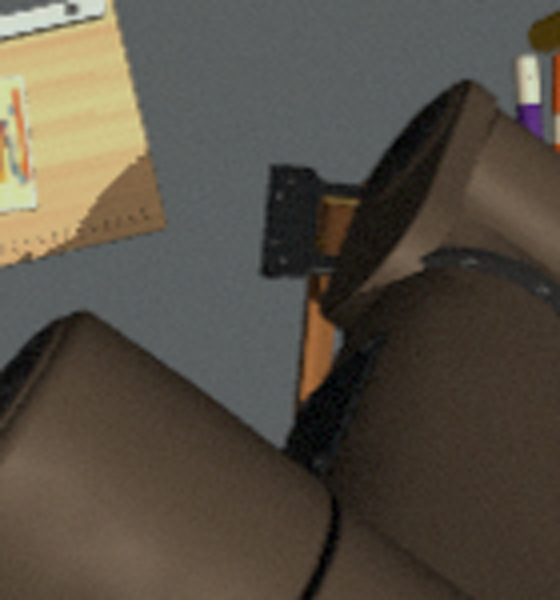

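Run:
```python
from h import *
s=cam('side','side2'); W=cloud(s)
for v in range(115,160,3): print(v,[np.round(W[v,u]).astype(int).tolist() if np.isfinite(W[v,u,0]) else None for u in (312,334,340)])
P=state()['eef_pos']
for h in (0,19,40,60,80): print(h,proj(s,P+[0,0,h]))
i=cv2.imread('pics/side2.png')[70:200,280:430]; cv2.imwrite('pics/side2c.png',cv2.resize(i,None,fx=4.5,fy=4.5,interpolation=cv2.INTER_CUBIC))
```

```text
115 [[664, -444, 85], [480, -194, 220], [481, -244, 201]]
118 [[665, -448, 72], [481, -197, 210], [491, -272, 179]]
121 [[661, -442, 63], [483, -205, 197], [491, -276, 168]]
124 [[662, -445, 50], [481, -202, 189], [491, -279, 156]]
127 [[662, -446, 37], [510, -280, 141], [492, -283, 144]]
130 [[662, -448, 24], [508, -277, 133], [492, -284, 134]]
133 [[661, -447, 12], [509, -281, 121], [491, -286, 123]]
136 [[658, -441, 3], [509, -283, 109], [491, -288, 112]]
139 [[647, -419, 4], [567, -435, 17], [546, -440, 20]]
142 [[638, -402, 1], [569, -444, 0], [546, -443, 7]]
145 [[630, -384, -1], [558, -418, 3], [540, -432, 1]]
148 [[620, -365, -2], [550, -399, 2], [533, -414, -1]]
151 [[608, -340, 1], [542, -380, 0], [523, -390, 1]]
154 [[597, -317, 3], [506, -289, 43], [514, -369, 2]]
157 [[590, -304, 0], [501, -278, 38], [480, -277, 45]]
0 [335.13402884 147.95456096]
19 [335.63115449 142.66425244]
40 [336.18798067 136.71053844]
60 [336.72551555 130.93433687]
80 [337.27011655 125.05273548]
```

View pics/side2c.png

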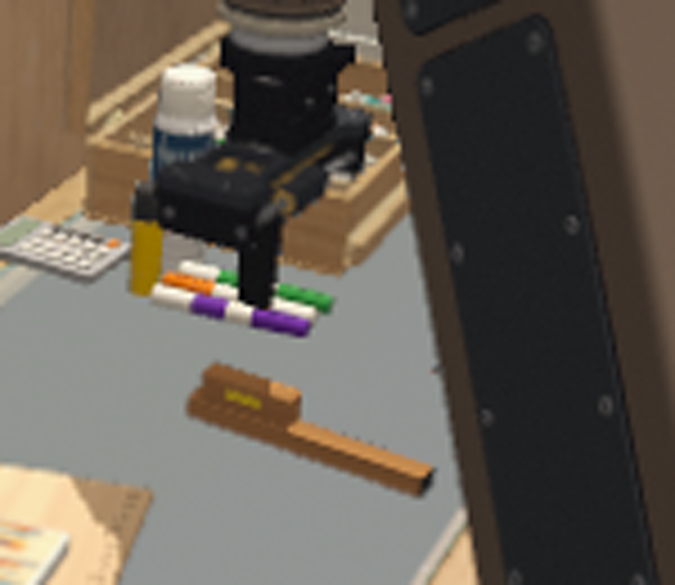

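The depth reading puts the real fingertips at about z 106 while the state reports 70, so the fingers closed above the stick without touching it. I'll reopen, go lower, and check the tip height with the camera.

{"fn": "step_arm", "kwargs": {
  "increments": [
    {"slide":[0,0,0],"roll":0},
    {"slide":[0,0,0],"roll":0},
    {"slide":[0,0,0],"roll":0},
    {"slide":[0,0,0],"roll":0},
    {"slide":[0,0,0],"roll":0}
  ],
  "fingers": 0.7
}}

```text
t: 7.65
eef_pos: [502.5, -285.3, 68.0]
tcp_rot: [-3.142, 0.0, 3.04]
ft_force: [-0.4, -0.1, -0.1]
opening: 0.471
grip_force: 0.0
```

{"fn": "step_arm", "kwargs": {
  "increments": [
    {"slide":[0,0,0],"roll":0},
    {"slide":[0,0,0.01],"roll":0},
    {"slide":[0,0,0.03],"roll":0},
    {"slide":[0,0,0.05],"roll":0},
    {"slide":[0,0,0.06],"roll":0}
  ]
}}

```text
t: 8.28
eef_pos: [502.0, -284.9, 6.6]
tcp_rot: [3.141, -0.001, 3.04]
ft_force: [0.1, 0.2, -0.5]
opening: 0.699
grip_force: 0.0
```

```bash
cat >> h.py <<'E'
def tip():
    s=cam('side'); W=cloud(s); P=state()['eef_pos']
    x,y,z=W[...,0],W[...,1],W[...,2]
    m=(abs(x-P[0])<32)&(abs(y-P[1])<60)&(z>50)
    q=W[m]; print('tcp',np.round(P,1),'tip z lows',np.round(np.sort(q[:,2])[:400:40],1)); return s,W
E
python3 - <<'E'
from h import *
s,W=tip(); P=state()['eef_pos']; print(state()['opening'],state()['ft_force'])
x,y,z=W[...,0],W[...,1],W[...,2]
for lo in range(-10,130,10):
    m=(abs(x-P[0])<30)&(abs(y-P[1])<55)&(z>lo)&(z<lo+10); q=W[m]
    if len(q): print(lo,len(q),np.round(q.min(0)),np.round(q.max(0)))
E
```

```text
tcp [ 501.8 -284.8    5.9] tip z lows [ 50.1  61.4  71.2  80.9  94.  113.1 135.4 140.6 147.7 158.7]
0.7000949274230935 [-0.69497468 -0.60323314 -0.55239943]
-10 57 [ 473. -285.   -3.] [ 531. -232.   -0.]
0 133 [ 472. -332.    0.] [ 531. -230.   10.]
10 46 [ 472. -284.   10.] [ 529. -274.   20.]
20 27 [ 474. -283.   20.] [ 529. -274.   30.]
30 29 [ 472. -282.   30.] [ 506. -272.   40.]
40 64 [ 473. -324.   40.] [ 517. -245.   50.]
50 36 [ 487. -323.   50.] [ 518. -241.   60.]
60 36 [ 487. -325.   60.] [ 517. -241.   70.]
70 43 [ 487. -325.   70.] [ 517. -239.   80.]
80 37 [ 487. -330.   80.] [ 517. -239.   90.]
90 31 [ 486. -323.   91.] [ 518. -239.   99.]
100 14 [ 486. -330.  100.] [ 507. -240.  110.]
110 11 [ 487. -329.  111.] [ 510. -317.  119.]
120 16 [ 473. -324.  122.] [ 498. -235.  130.]
```

{"fn": "step_arm", "kwargs": {
  "increments": [
    {"slide":[0,0,0.012],"roll":0},
    {"slide":[0,0,0.022],"roll":0},
    {"slide":[0,0,0.028],"roll":0},
    {"slide":[0,0,0.031],"roll":0},
    {"slide":[0,0,0.031],"roll":0}
  ]
}}

```text
t: 8.95
eef_pos: [502.6, -285.3, -23.0]
tcp_rot: [-3.141, 0.0, 3.04]
ft_force: [0.6, 0.3, -0.3]
opening: 0.702
grip_force: 0.0
```

{"fn": "step_arm", "kwargs": {
  "increments": [
    {"slide":[0,0,0],"roll":0},
    {"slide":[0,0,0],"roll":0},
    {"slide":[0,0,0],"roll":0},
    {"slide":[0,0,0],"roll":0},
    {"slide":[0,0,0],"roll":0}
  ],
  "fingers": 0
}}

```text
t: 9.57
eef_pos: [502.6, -285.4, -22.9]
tcp_rot: [-3.141, 0.0, 3.04]
ft_force: [0.0, -1.7, 0.8]
opening: 0.231
grip_force: 0.3
```

{"fn": "step_arm", "kwargs": {
  "increments": [
    {"slide":[0,0,0],"roll":0},
    {"slide":[0,0,0],"roll":0},
    {"slide":[0,0,0],"roll":0}
  ]
}}

```text
t: 9.95
eef_pos: [502.6, -285.4, -22.9]
tcp_rot: [-3.141, 0.0, 3.04]
ft_force: [0.5, -1.0, 0.5]
opening: 0.21
grip_force: 30.0
```

Run:
```python
from h import *
s,W=tip(); P=state()['eef_pos']; print(state()['opening'],state()['ft_force'])
x,y,z=W[...,0],W[...,1],W[...,2]
for lo in range(-10,60,10):
    m=(abs(x-P[0])<30)&(abs(y-P[1])<55)&(z>lo)&(z<lo+10); q=W[m]
    if len(q): print(lo,len(q),np.round(q.min(0)),np.round(q.max(0)))
```

```text
tcp [ 502.6 -285.4  -22.9] tip z lows [ 50.5  67.2 108.4 116.  118.7 128.8 133.1 135.4 137.3 142.7]
0.2101021436103344 [ 0.52967973 -0.06150903  0.7662438 ]
-10 48 [ 474. -280.   -3.] [ 531. -231.   -0.]
0 132 [ 473. -338.    0.] [ 532. -231.   10.]
10 44 [ 473. -282.   10.] [ 530. -268.   20.]
20 38 [ 473. -281.   20.] [ 532. -266.   30.]
30 44 [ 473. -282.   30.] [ 532. -265.   39.]
40 65 [ 473. -303.   40.] [ 530. -264.   50.]
50 22 [ 490. -301.   51.] [ 515. -264.   59.]
```

{"fn": "step_arm", "kwargs": {
  "increments": [
    {"slide":[0,0,-0.02],"roll":0},
    {"slide":[0,0,-0.045],"roll":0.1},
    {"slide":[0,0.03,-0.06],"roll":0.28},
    {"slide":[0,0.065,-0.06],"roll":0.46},
    {"slide":[-0.001,0.1,-0.06],"roll":0.64}
  ]
}}

```text
t: 10.62
eef_pos: [513.5, -184.9, 37.2]
tcp_rot: [-3.142, 0.0, 2.393]
ft_force: [0.6, 0.3, -1.2]
opening: 0.211
grip_force: 30.0
```

```bash
cat >> h.py <<'E'
TH,O=0.2384,np.array([569.25,81.36]); RJ=np.array([[np.cos(TH),-np.sin(TH)],[np.sin(TH),np.cos(TH)]])
def toj(P): return RJ.T@(np.asarray(P)[:2]-O)
def tow(j): return RJ@np.asarray(j,float)+O
def go(j,yaw):  # slide to bring TCP to jig xy with tool yaw
    s=state(); P=s['eef_pos']; y=s['tcp_rot'][2]; d=tow(j)-P[:2]
    print('slide',np.round([d@[np.cos(y),np.sin(y)],d@[np.sin(y),-np.cos(y)]],1),'roll',round(y-yaw,3),'z',round(P[2],1),'jig',np.round(toj(P),1),'F',np.round(s['ft_force'],1),'grip',s['grip_force'])
E
python3 -c "
from h import *
go((-95,-189),TH+np.pi/2)"
```

```text
slide [35.  49.5] roll 0.584 z 37.2 jig [-117.  -245.6] F [ 0.6  0.3 -1.2] grip 29.954517669975758
```

{"fn": "step_arm", "kwargs": {
  "increments": [
    {"slide":[0.012,0.016,0],"roll":0.18},
    {"slide":[0.024,0.033,0],"roll":0.36},
    {"slide":[0.035,0.0495,0],"roll":0.54},
    {"slide":[0.035,0.0495,0.015],"roll":0.592},
    {"slide":[0.035,0.0495,0.03],"roll":0.592}
  ]
}}

```text
t: 11.25
eef_pos: [521.3, -125.6, 6.5]
tcp_rot: [3.142, 0.0, 1.809]
ft_force: [-0.3, -0.2, -1.4]
opening: 0.21
grip_force: 30.0
```

Run:
```python
from h import *
go((-95,-189),TH+np.pi/2)
for n in('side','top'):
    c=cam(n,n+'3'); W=cloud(c)
    m=mark_of(n,'stick_tip')[:1]; z=state()['eef_pos'][2]+22.9
    for x in m: p=at_z(c,x['uv'],z+9); print(n,'tip jig',np.round(toj(p),1),x['confidence'])
    J=(W[...,:2]-O)@RJ; q=np.c_[J.reshape(-1,2),W[...,2].ravel()]
    q=q[(abs(q[:,0]+95)<18)&(q[:,1]>-160)&(q[:,1]<-20)&(q[:,2]>16)&(q[:,2]<60)]
    if len(q)>20: print(n,len(q),'y',np.percentile(q[:,1],[1,99]),[(a,np.round(np.median(q[abs(q[:,1]-a)<8],0),1),np.round(q[abs(q[:,1]-a)<8].max(0),1)) for a in(-130,-100,-70,-55)])
i=cv2.imread('pics/side3.png')[130:270,230:400]; cv2.imwrite('pics/side3c.png',cv2.resize(i,None,fx=4,fy=4,interpolation=cv2.INTER_CUBIC))
```

```text
slide [0.7 0.4] roll -0.001 z 6.5 jig [ -95.4 -189.7] F [-0.3 -0.2 -1.4] grip 29.959594644606113
side tip jig [-95.1 -62.2] 0.94
side 250 y [-153.52115148  -43.32490066] [(-130, array([-100.2, -130.8,   47.6]), array([ -86.6, -123.7,   49.4])), (-100, array([-95.6, -98. ,  47.3]), array([-85.8, -92.6,  49.4])), (-70, array([-98.9, -68.1,  46.9]), array([-86.9, -62.3,  50.6])), (-55, array([-97.8, -53.1,  47. ]), array([-86.1, -47. ,  49.4]))]
top tip jig [-99.3 -39.8] 0.51
top 237 y [-141.01245175  -43.9968129 ] [(-130, array([ -94. , -129.8,   46.5]), array([ -84.2, -122.2,   50.8])), (-100, array([ -93.7, -100.3,   46.4]), array([-83.8, -92.5,  52.2])), (-70, array([-94.5, -69.7,  46.2]), array([-84.5, -62.3,  52.5])), (-55, array([-94.1, -55.3,  46.4]), array([-84.6, -47.1,  50.5]))]
```

View pics/side3c.png

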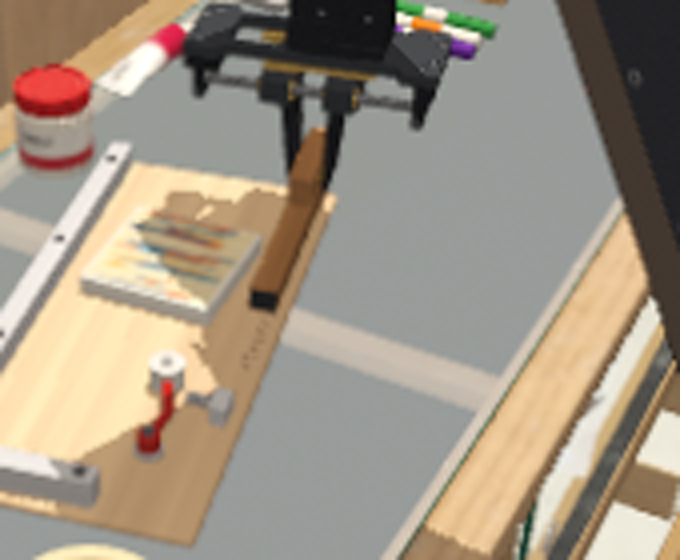

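{"fn": "step_arm", "kwargs": {
  "increments": [
    {"slide":[0,0,0.01],"roll":0},
    {"slide":[0,0.0,0.0185],"roll":0},
    {"slide":[0,0.006,0.0185],"roll":0},
    {"slide":[0,0.012,0.0185],"roll":0},
    {"slide":[0,0.017,0.0185],"roll":0}
  ]
}}

```text
t: 12.08
eef_pos: [538.4, -121.7, -11.3]
tcp_rot: [3.141, 0.0, 1.808]
ft_force: [-1.1, -0.3, -1.1]
opening: 0.21
grip_force: 30.0
```

{"fn": "step_arm", "kwargs": {
  "increments": [
    {"slide":[0,0.004,0],"roll":0},
    {"slide":[0,0.008,0.0],"roll":0},
    {"slide":[0,0.012,0],"roll":0},
    {"slide":[0,0.016,0],"roll":0},
    {"slide":[0,0.02,0],"roll":0}
  ]
}}

```text
t: 12.7
eef_pos: [557.5, -117.0, -11.5]
tcp_rot: [-3.141, -0.0, 1.808]
ft_force: [-0.4, -0.2, -0.4]
opening: 0.211
grip_force: 30.0
```

{"fn": "step_arm", "kwargs": {
  "increments": [
    {"slide":[0,0.001,0],"roll":0},
    {"slide":[0,0.002,0.0],"roll":0},
    {"slide":[0,0.003,0],"roll":0},
    {"slide":[0,0.004,0],"roll":0}
  ]
}}

```text
t: 13.2
eef_pos: [561.2, -116.1, -11.5]
tcp_rot: [3.142, 0.0, 1.808]
ft_force: [-1.0, 0.4, -0.6]
opening: 0.21
grip_force: 30.0
```

{"fn": "step_arm", "kwargs": {
  "increments": [
    {"slide":[0,0.001,0],"roll":0},
    {"slide":[0,0.002,0.0],"roll":0},
    {"slide":[0,0.002,0],"roll":0}
  ]
}}

```text
t: 13.58
eef_pos: [563.1, -115.7, -11.5]
tcp_rot: [-3.141, 0.0, 1.808]
ft_force: [-1.5, -1.0, -0.5]
opening: 0.211
grip_force: 30.0
```

{"fn": "step_arm", "kwargs": {
  "increments": [
    {"slide":[0,0.001,0],"roll":0},
    {"slide":[0,0.002,0.0],"roll":0},
    {"slide":[0,0.002,0],"roll":0}
  ]
}}

```text
t: 13.95
eef_pos: [563.5, -115.4, -11.6]
tcp_rot: [-3.138, -0.001, 1.809]
ft_force: [-8.6, -5.2, 3.6]
opening: 0.209
grip_force: 30.0
```

```bash
cat >> h.py <<'E'
def canvas(n='side',save=None):
    c=cam(n,save); W=cloud(c); J=(W[...,:2]-O)@RJ; z=W[...,2]
    m=(z>19)&(z<28)&(J[...,0]>-75)&(J[...,0]<57)&(J[...,1]>-170)&(J[...,1]<140); return c,W,J,m
E
python3 - <<'E'
from h import *
go((-50,-189),TH+np.pi/2)
for n in('top','side'):
    c,W,J,m=canvas(n,n+'4'); q=J[m]; print(n,len(q),np.percentile(q,[1,50,99],axis=0).round(1).tolist())
    for t in('canvas',):
        print([(np.round(toj(at_z(c,x['uv'],8)),1),round(x['confidence'],2)) for x in mark_of(n,t)[:2]], [x['bbox'] for x in spot_in(n,t)[:1]])
E
```

```text
slide [0.8 2. ] roll -0.0 z -11.6 jig [ -52.  -189.8] F [-8.6 -5.2  3.6] grip 30.03039099276066
top 1105 [[-58.2, -139.2], [5.2, -88.8], [56.0, 134.6]]
[(array([ 12.9, -92.3]), 0.85)] [[286.6, 159.4, 324.1, 197.5]]
side 896 [[-64.9, -144.3], [-4.5, -77.7], [55.9, 98.7]]
[(array([  6.3, -89.7]), 0.73)] [[241.5, 182.3, 288.6, 208.7]]
```

{"fn": "step_arm", "kwargs": {
  "increments": [
    {"slide":[0,-0.004,0],"roll":0},
    {"slide":[0,-0.015,0.0],"roll":0},
    {"slide":[-0.03,-0.015,0],"roll":0},
    {"slide":[-0.08,-0.015,0],"roll":0},
    {"slide":[-0.125,-0.01,0],"roll":0}
  ]
}}

```text
t: 14.88
eef_pos: [584.7, -240.6, -11.3]
tcp_rot: [3.141, 0.0, 1.808]
ft_force: [0.0, -0.2, -1.5]
opening: 0.207
grip_force: 30.0
```

Run:
```python
from h import *
go((-2,-310),TH+np.pi/2)
for n in('top','side'):
    c,W,J,m=canvas(n,n+'5'); z=W[...,2]
    k=(abs(J[...,0]-100)<50)&(J[...,1]>-330)&(J[...,1]<-150)&(z>35)&(z<100); q=np.c_[J[k],z[k]]; print('can',len(q),np.percentile(q,[1,50,99],axis=0).round().tolist() if len(q) else 0)
    cc=m&(J[...,0]>-48)&(J[...,1]<0)
    q=J[cc]; print(n,len(q),np.percentile(q,[2,50,98],axis=0).round(1).tolist())
    r=cv2.minAreaRect(q.astype(np.float32)); print(r)
    print([(np.round(toj(at_z(c,x['uv'],8)),1),round(x['confidence'],2)) for x in mark_of(n,'canvas')[:2]])
i=cv2.imread('pics/top5.png')[150:260,220:360]; cv2.imwrite('pics/top5c.png',cv2.resize(i,None,fx=5,fy=5,interpolation=cv2.INTER_CUBIC))
```

```text
slide [ 6.6 59. ] roll -0.002 z -11.3 jig [ -61.  -316.5] F [ 0.  -0.2 -1.5] grip 29.96133293956518
can 398 [[67.0, -259.0, 36.0], [122.0, -227.0, 71.0], [149.0, -197.0, 76.0]]
top 858 [[-35.6, -137.7], [15.1, -84.1], [55.1, -42.2]]
((8.70949935913086, -90.34761047363281), (96.4364242553711, 99.55635070800781), 0.17940454185009003)
[(array([ 14.2, -89.5]), 0.9)]
can 332 [[95.0, -258.0, 36.0], [119.0, -213.0, 66.0], [149.0, -200.0, 74.0]]
side 749 [[-41.6, -138.2], [6.0, -85.4], [55.2, -41.6]]
((6.733894348144531, -91.26923370361328), (104.39886474609375, 99.69613647460938), 89.2625503540039)
[(array([ 11.5, -90.7]), 0.88)]
```

View pics/top5c.png

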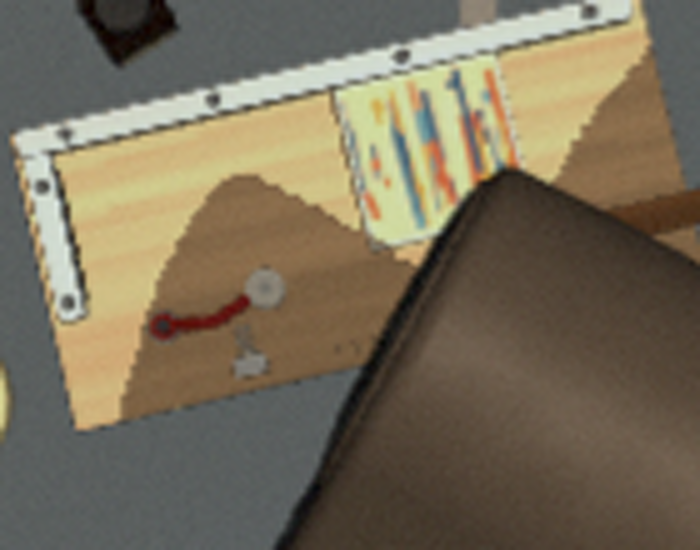

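{"fn": "step_arm", "kwargs": {
  "increments": [
    {"slide":[0,0.025,0],"roll":0},
    {"slide":[0,0.05,0.0],"roll":0},
    {"slide":[0,0.059,0],"roll":0},
    {"slide":[0.012,0.059,0],"roll":0},
    {"slide":[0.022,0.059,0],"roll":0}
  ]
}}

```text
t: 15.7
eef_pos: [635.6, -202.6, -11.6]
tcp_rot: [-3.141, -0.001, 1.808]
ft_force: [-0.1, 0.8, -0.2]
opening: 0.206
grip_force: 30.0
```

{"fn": "step_arm", "kwargs": {
  "increments": [
    {"slide":[0.004,0.0,0],"roll":0},
    {"slide":[0.008,0.0,0.0],"roll":0},
    {"slide":[0.012,0.0005,0],"roll":0},
    {"slide":[0.016,0.001,0],"roll":0},
    {"slide":[0.02,0.0015,0],"roll":0}
  ]
}}

```text
t: 16.32
eef_pos: [633.5, -183.9, -11.5]
tcp_rot: [-3.141, 0.0, 1.808]
ft_force: [-1.5, -2.5, -0.2]
opening: 0.206
grip_force: 30.0
```

{"fn": "step_arm", "kwargs": {
  "increments": [
    {"slide":[0.005,0.0003,0],"roll":0},
    {"slide":[0.01,0.0006,0.0],"roll":0},
    {"slide":[0.015,0.0009,0],"roll":0},
    {"slide":[0.02,0.0012,0],"roll":0},
    {"slide":[0.025,0.0015,0],"roll":0}
  ]
}}

```text
t: 16.95
eef_pos: [629.1, -159.0, -11.5]
tcp_rot: [-3.142, 0.0, 1.808]
ft_force: [-0.0, -1.7, -0.6]
opening: 0.212
grip_force: 30.0
```

```bash
cat >> h.py <<'E'
def edge(ymin,ymax,n='side'):
    c,W,J,m=canvas(n); cc=m&(J[...,0]>-36)&(J[...,1]>ymin)&(J[...,1]<ymax); q=J[cc]
    print(n,len(q),'pct',np.percentile(q,[1,99],axis=0).round(1).tolist(),cv2.minAreaRect(q.astype(np.float32)))
    # right edge x by y-slices
    print([ (a,round(float(np.percentile(q[abs(q[:,1]-a)<8][:,0],98)),1)) for a in range(int(ymin)+20,int(ymax)-20,20) if (abs(q[:,1]-a)<8).sum()>5])
    print([(np.round(toj(at_z(c,x['uv'],8)),1),round(x['confidence'],2)) for x in mark_of(n,'canvas')[:1]])
E
python3 - <<'E'
from h import *
go((0,-113),TH+np.pi/2)
edge(-125,20)
E
```

```text
slide [134.7  -1.6] roll -0.001 z -11.5 jig [   1.4 -247.7] F [-0.  -1.7 -0.6] grip 29.956510104238987
side 748 pct [[-35.1, -103.2], [55.8, -1.8]] ((10.59737777709961, -58.98896789550781), (92.82846069335938, 116.3748550415039), 0.07327863574028015)
[(-105, 48.0), (-85, 54.0), (-65, 54.2), (-45, 54.2), (-25, 54.9), (-5, 55.4)]
[(array([  8.1, -67.9]), 0.78)]
```

{"fn": "step_arm", "kwargs": {
  "increments": [
    {"slide":[0.005,0.0003,0],"roll":0},
    {"slide":[0.01,0.0006,0.0],"roll":0},
    {"slide":[0.015,0.0009,0],"roll":0},
    {"slide":[0.019,0.0012,0],"roll":0},
    {"slide":[0.022,0.0015,0],"roll":0}
  ]
}}

```text
t: 17.68
eef_pos: [626.4, -138.9, -11.0]
tcp_rot: [3.14, 0.003, 1.809]
ft_force: [-0.5, -14.4, 1.2]
opening: 0.208
grip_force: 30.0
```

{"fn": "step_arm", "kwargs": {
  "increments": [
    {"slide":[0.003,0.0,0],"roll":0},
    {"slide":[0.006,0.0,0.0],"roll":0},
    {"slide":[0.009,0.0,0],"roll":0},
    {"slide":[0.012,0.0,0],"roll":0},
    {"slide":[0.015,0.0,0],"roll":0}
  ]
}}

```text
t: 18.3
eef_pos: [622.3, -124.0, -11.2]
tcp_rot: [3.141, 0.002, 1.808]
ft_force: [-1.4, -8.4, 0.7]
opening: 0.21
grip_force: 30.0
```

Run:
```python
from h import *
go((0,-113),TH+np.pi/2)
c,W,J,m=canvas('top','top6')
i=cv2.imread('pics/top6.png')[150:260,210:350]; cv2.imwrite('pics/top6c.png',cv2.resize(i,None,fx=5,fy=5,interpolation=cv2.INTER_CUBIC))
```

```text
slide [99.1 -3.2] roll -0.001 z -11.2 jig [   3.1 -212.1] F [-1.4 -8.4  0.7] grip 29.98524382710457
```

View pics/top6c.png

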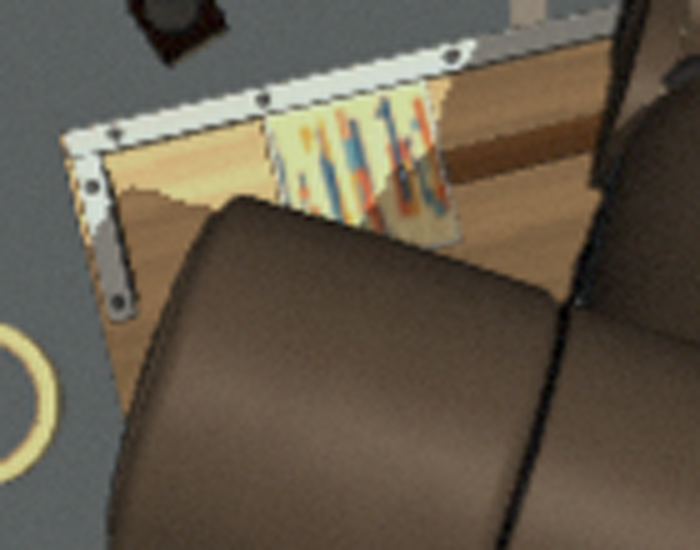

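{"fn": "step_arm", "kwargs": {
  "increments": [
    {"slide":[0.006,0.0,0],"roll":0},
    {"slide":[0.013,0.0,0.0],"roll":0},
    {"slide":[0.02,0.0002,0],"roll":0},
    {"slide":[0.027,0.0003,0],"roll":0},
    {"slide":[0.034,0.0004,0],"roll":0}
  ]
}}

```text
t: 18.98
eef_pos: [614.7, -90.6, -11.2]
tcp_rot: [3.141, 0.002, 1.808]
ft_force: [-0.8, -8.8, -0.3]
opening: 0.208
grip_force: 30.0
```

{"fn": "step_arm", "kwargs": {
  "increments": [
    {"slide":[0.007,0.0,0],"roll":0},
    {"slide":[0.014,0.0,0.0],"roll":0},
    {"slide":[0.021,0.0,0],"roll":0},
    {"slide":[0.028,0.0,0],"roll":0},
    {"slide":[0.034,0.0,0],"roll":0}
  ]
}}

```text
t: 19.6
eef_pos: [606.6, -57.4, -11.3]
tcp_rot: [3.141, 0.001, 1.808]
ft_force: [-0.0, -8.1, -1.5]
opening: 0.209
grip_force: 30.0
```

{"fn": "step_arm", "kwargs": {
  "increments": [
    {"slide":[0.004,0.0,0],"roll":0},
    {"slide":[0.008,0.0,0.0],"roll":0},
    {"slide":[0.012,0.0,0],"roll":0},
    {"slide":[0.014,0.0,0],"roll":0},
    {"slide":[0.016,0.0,0],"roll":0}
  ]
}}

```text
t: 20.23
eef_pos: [602.8, -41.9, -11.3]
tcp_rot: [3.141, 0.001, 1.808]
ft_force: [-1.0, -8.5, -0.5]
opening: 0.206
grip_force: 30.0
```

Run:
```python
from h import *
go((0,-113),TH+np.pi/2)
edge(-50,125)
```

```text
slide [14.7 -3.5] roll -0.001 z -11.3 jig [   3.5 -127.7] F [-1.  -8.5 -0.5] grip 29.975814521312714
side 992 pct [[-35.1, -30.0], [55.7, 117.3]] ((10.086528778076172, 34.69844436645508), (168.90394592285156, 93.04486846923828), 89.68603515625)
[(-30, 6.3), (-10, -1.7), (10, 27.3), (30, 54.7), (50, 54.8), (70, 54.5), (90, 54.5)]
[(array([18.8, 65.5]), 0.74)]
```

{"fn": "step_arm", "kwargs": {
  "increments": [
    {"slide":[0.002,0.0,0],"roll":0},
    {"slide":[0.004,0.0,0.0],"roll":0},
    {"slide":[0.006,0.0,0],"roll":0},
    {"slide":[0.008,0.0,0],"roll":0},
    {"slide":[0.01,0.0,0],"roll":0}
  ]
}}

```text
t: 20.95
eef_pos: [600.2, -31.9, -11.4]
tcp_rot: [-3.141, 0.001, 1.808]
ft_force: [-1.3, -4.6, -1.3]
opening: 0.207
grip_force: 30.0
```

{"fn": "step_arm", "kwargs": {
  "increments": [
    {"slide":[0.001,0.0,0],"roll":0},
    {"slide":[0.002,0.0,0.0],"roll":0}
  ]
}}

```text
t: 21.2
eef_pos: [599.8, -29.5, -11.5]
tcp_rot: [-3.142, -0.0, 1.808]
ft_force: [0.2, -2.8, -1.0]
opening: 0.21
grip_force: 30.0
```

{"fn": "step_arm", "kwargs": {
  "increments": [
    {"slide":[0.001,0.0,0],"roll":0},
    {"slide":[0.002,0.0,0.0],"roll":0}
  ]
}}

```text
t: 21.45
eef_pos: [599.8, -27.9, -11.4]
tcp_rot: [3.141, 0.001, 1.808]
ft_force: [1.5, -7.8, 0.2]
opening: 0.206
grip_force: 30.0
```

{"fn": "step_arm", "kwargs": {
  "increments": [
    {"slide":[0.0005,0.0,0],"roll":0},
    {"slide":[0.001,0.0,0.0],"roll":0}
  ]
}}

```text
t: 21.7
eef_pos: [600.0, -27.8, -11.1]
tcp_rot: [3.14, 0.002, 1.808]
ft_force: [1.0, -11.9, 0.9]
opening: 0.211
grip_force: 30.0
```

Run:
```python
from h import *
go((0,-113),TH+np.pi/2)
edge(-30,140)
print([round(float(x),2) for _ in range(1) for x in state()['ft_force']])
```

```text
slide [ 0.3 -4.1] roll -0.001 z -11.1 jig [   4.1 -113.3] F [  1.  -11.9   0.9] grip 29.956647902727127
side 928 pct [[-35.0, -13.1], [55.6, 125.4]] ((10.69863510131836, 55.224212646484375), (92.7950668334961, 167.75961303710938), 0.11840430647134781)
[(-10, 13.3), (10, 8.5), (30, 52.2), (50, 55.0), (70, 54.1), (90, 54.1), (110, 55.2)]
[(array([12.9, 79.6]), 0.97)]
[1.87, -9.53, 0.87]
```

{"fn": "step_arm", "kwargs": {
  "increments": [
    {"slide":[0.0006,0.0,0],"roll":0},
    {"slide":[0.0012,0.0,0.0],"roll":0},
    {"slide":[0.0012,0.0,0.0],"roll":0}
  ]
}}

```text
t: 22.18
eef_pos: [600.3, -27.7, -10.8]
tcp_rot: [3.139, 0.003, 1.808]
ft_force: [1.7, -16.4, 1.3]
opening: 0.209
grip_force: 30.0
```

{"fn": "step_arm", "kwargs": {
  "increments": [
    {"slide":[0.0,0.0,0],"roll":0},
    {"slide":[0,0.0,0.0],"roll":0},
    {"slide":[0,0.0,0.0],"roll":0}
  ]
}}

```text
t: 22.55
eef_pos: [600.3, -27.7, -10.8]
tcp_rot: [3.139, 0.003, 1.808]
ft_force: [2.2, -16.9, 0.9]
opening: 0.21
grip_force: 30.0
```

{"fn": "step_arm", "kwargs": {
  "increments": [
    {"slide":[-0.004,0.0,0],"roll":0},
    {"slide":[-0.015,0.0,0.0],"roll":0},
    {"slide":[-0.035,0.0,0.0],"roll":0},
    {"slide":[-0.06,0,-0.01],"roll":0},
    {"slide":[-0.09,0,-0.03],"roll":0}
  ]
}}

```text
t: 23.18
eef_pos: [620.1, -115.0, 18.8]
tcp_rot: [-3.141, -0.0, 1.808]
ft_force: [-0.0, 0.3, -1.3]
opening: 0.208
grip_force: 30.0
```

Run:
```python
from h import *
go((-165,-188),TH+np.pi/2)
c=cam('side','side7'); edge(0,140)
print([(np.round(toj(at_z(c,x['uv'],20)),1),round(x['confidence'],2)) for x in mark_of('side','roller')[:2]])
i=cv2.imread('pics/side7.png')[150:290,190:350]; cv2.imwrite('pics/side7c.png',cv2.resize(i,None,fx=4.2,fy=4.2,interpolation=cv2.INTER_CUBIC))
```

```text
slide [  14.5 -168. ] roll -0.002 z 18.8 jig [   3.  -202.8] F [-0.   0.3 -1.3] grip 29.96132154017687
side 894 pct [[-35.0, 32.9], [56.1, 126.2]] ((10.455791473388672, 84.78102111816406), (108.53702545166016, 92.76007843017578), 89.97539520263672)
[(40, 54.2), (60, 54.1), (80, 55.9), (100, 55.2)]
[(array([10.7, 71.7]), 0.66)]
[(array([-63. ,  23.3]), 0.56)]
```

View pics/side7c.png

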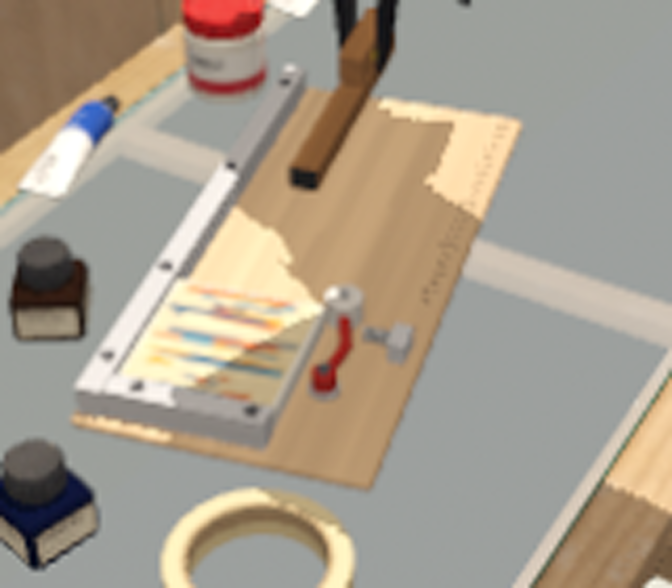

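{"fn": "step_arm", "kwargs": {
  "increments": [
    {"slide":[0.0,-0.035,0],"roll":0},
    {"slide":[0.003,-0.08,0.0],"roll":0},
    {"slide":[0.007,-0.125,0.0],"roll":0},
    {"slide":[0.014,-0.16,0],"roll":0},
    {"slide":[0.014,-0.168,0.01],"roll":0}
  ]
}}

```text
t: 24.0
eef_pos: [451.8, -138.5, 8.7]
tcp_rot: [-3.141, -0.0, 1.807]
ft_force: [1.1, -0.2, -0.8]
opening: 0.207
grip_force: 30.0
```

{"fn": "step_arm", "kwargs": {
  "increments": [
    {"slide":[0,0,0.01],"roll":0},
    {"slide":[0,0,0.02],"roll":0},
    {"slide":[0,0,0.026],"roll":0},
    {"slide":[0,0,0.0295],"roll":0},
    {"slide":[0,0,0.0305],"roll":0}
  ]
}}

```text
t: 24.62
eef_pos: [453.5, -138.8, -22.2]
tcp_rot: [-3.141, -0.0, 1.808]
ft_force: [0.4, -0.5, -1.1]
opening: 0.21
grip_force: 30.0
```

Run:
```python
from h import *
go((-165,-188),TH+np.pi/2)
for n in('top','side'):
    c=cam(n); W=cloud(c); J=(W[...,:2]-O)@RJ; z=W[...,2]
    k=(abs(J[...,0]+165)<25)&(J[...,1]>-130)&(J[...,1]<-30)&(z>6)&(z<40)
    q=np.c_[J[k],z[k]]; print(n,len(q),[(a,np.round(np.percentile(q[abs(q[:,1]-a)<8],[5,50,95],axis=0),1).tolist()) for a in(-110,-80,-55) if (abs(q[:,1]-a)<8).any()])
```

```text
slide [-1.4 -0.5] roll -0.001 z -22.2 jig [-164.5 -186.6] F [ 0.4 -0.5 -1.1] grip 29.959685169160366
top 13 [(-110, [[-152.3, -115.9, 13.7], [-152.3, -115.9, 13.7], [-152.3, -115.9, 13.7]])]
side 181 [(-110, [[-174.1, -117.8, 11.6], [-165.5, -109.4, 18.9], [-156.1, -102.7, 20.2]]), (-80, [[-174.2, -87.0, 15.2], [-165.2, -80.8, 18.6], [-156.2, -73.4, 20.1]]), (-55, [[-174.0, -61.9, 13.1], [-164.6, -53.7, 18.4], [-155.6, -48.6, 20.4]])]
```

{"fn": "step_arm", "kwargs": {
  "increments": [
    {"slide":[0,0,0.0005],"roll":0},
    {"slide":[0,0,0.0008],"roll":0}
  ]
}}

```text
t: 24.98
eef_pos: [453.5, -138.9, -22.6]
tcp_rot: [3.141, 0.0, 1.808]
ft_force: [-0.1, 0.7, -1.1]
opening: 0.209
grip_force: 30.0
```

{"fn": "step_arm", "kwargs": {
  "increments": [
    {"slide":[0,0,0],"roll":0},
    {"slide":[0,0,0],"roll":0},
    {"slide":[0,0,0],"roll":0},
    {"slide":[0,0,0],"roll":0},
    {"slide":[0,0,0],"roll":0}
  ],
  "fingers": 0.5
}}

```text
t: 25.6
eef_pos: [453.4, -138.9, -22.8]
tcp_rot: [3.142, 0.0, 1.808]
ft_force: [-0.2, -0.5, -0.4]
opening: 0.497
grip_force: 0.0
```

{"fn": "step_arm", "kwargs": {
  "increments": [
    {"slide":[0,0,-0.01],"roll":0},
    {"slide":[0,0,-0.03],"roll":0},
    {"slide":[0,0,-0.06],"roll":0},
    {"slide":[0,0,-0.1],"roll":0},
    {"slide":[0,0,-0.14],"roll":0}
  ]
}}

```text
t: 26.22
eef_pos: [453.2, -138.8, 119.1]
tcp_rot: [3.141, 0.0, 1.808]
ft_force: [0.2, 0.9, 1.1]
opening: 0.496
grip_force: 0.0
```

Run:
```python
from h import *
go((-165,-188),TH+np.pi/2)
c=cam('side','side9'); edge(0,140)
c=cam('side'); W=cloud(c); J=(W[...,:2]-O)@RJ; z=W[...,2]
k=(abs(J[...,0]+165)<30)&(J[...,1]>-260)&(J[...,1]<-20)&(z>6)&(z<60); q=np.c_[J[k],z[k]]; print(np.percentile(q,[1,50,99],axis=0).round(1).tolist())
for t in('ink_black','ink_brown','tape'): print(t,[(np.round(x['uv'],1)) for x in mark_of('side',t)[:1]])
i=cv2.imread('pics/side9.png')[130:310,180:400]; cv2.imwrite('pics/side9c.png',cv2.resize(i,None,fx=3.3,fy=3.3,interpolation=cv2.INTER_CUBIC))
```

```text
slide [-1.5 -0.2] roll -0.001 z 119.1 jig [-164.8 -186.5] F [0.2 0.9 1.1] grip 0.0
side 889 pct [[-35.0, 33.0], [56.0, 125.7]] ((10.167045593261719, 83.92926025390625), (92.8578109741211, 107.55944061279297), 0.4479302167892456)
[(40, 54.6), (60, 54.6), (80, 55.3), (100, 54.6)]
[(array([ 6.6, 86.2]), 0.69)]
[[-174.4, -216.1, 7.4], [-165.6, -133.7, 19.0], [-154.4, -40.7, 44.6]]
ink_black []
ink_brown [array([200.3, 228.5])]
tape [array([252.7, 291.5])]
```

View pics/side9c.png

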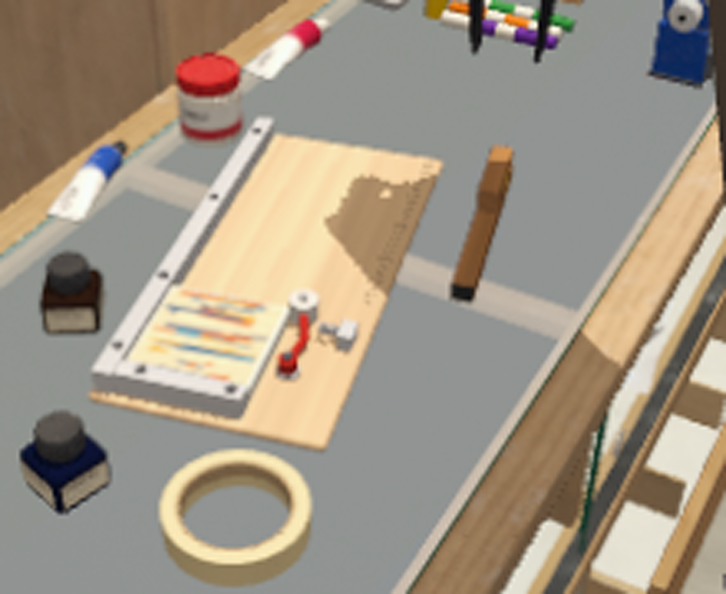

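The picture shows the canvas flush in the fence and stop corner at crop (205,335), with the roller tucked in behind it at (303,303). The stick lies flat on the counter beside the jig at (485,220). The bottles and the tape haven't moved. I'll hand it in.

```bash
python3 -c "
from h import *
print(env.job_done())"
```

```text
the job is handed in; nothing more can be done
None
```

The canvas is home against the fence and end stop, pressed there at about 17 N. The stick lies on the counter beside the jig, the ink bottles and tape are where they were, and the job was handed in at about 27 s of the 72 s; the judge's result was not shown.

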